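# Hang the feed bottles on the spring-balanced carrier

## Task

Slide the transport lock of the bottle balancer fully out to its open end stop, and only then hang every amber feed bottle from the bench by its collar in the carrier, one to a fork, in whichever forks you like. The carrier is on a spring arm and sinks under each bottle: lower each one gently along with it and let go only once the carrier bears the bottle and has settled, so that it never drops. Leave the lock open and do not push the other things on the bench about.

Things in the scene. Friction and masses are not known exactly. Their poses are not given: they have to be found in the camera images.
- beam (a joint): Angle of the sprung parallel arm that bears the carrier and keeps it level: 0 = top stop (where it rests empty), up to 0.72 rad as it sinks. It is 195 mm long, from its post at the back of the stand towards the robot; 0.1 rad is about 20 mm of sinking. Each bottle sinks it by 12 to 27 mm, the first one least (about 80 to 90 N/m at the forks, well damped, settles in about 1 s).
- lock (a joint): Travel of the transport lock in m: 0 = tongue fully under the carrier, 0.05 = open end stop. It starts between 0 and 0.01. Sliding it takes about 2 to 3 N and it stays where it is left. Until the tongue is drawn out the carrier cannot sink.
- lock_knob (a point): Top centre of the lock's upright black knob, a cylinder 24 mm in diameter and 34 mm tall on a slide beside the carrier's right-hand end (seen from the robot); its top is about 298 mm above the bench. Axes as the stand's: the knob slides open along this point's -y, away from the carrier, 50 mm in all. Free space all round the knob above the slide.
- stand: Fixed steel stand of the balancer. Origin on the bench below the middle fork (carrier empty); x points from the forks back to the post, 275 mm behind, y along the row of forks to the left; yawed a little from start to start. Base plate 8 mm thick (x -0.05 to 0.31, y -0.33 to 0.19). The lock's bracket stands at x -0.025 to 0.025, y -0.32 to -0.22, 239 mm high.
- carrier: Comb-shaped steel carrier at the end of the spring arm: a level plate 6 mm thick, 340 mm wide, with five slots (forks) 75 mm apart, all open towards the robot (the stand's -x). Origin on its pivot, 60 mm behind the seats and 15 mm below the plate's top. The plate ends 45 mm behind the seats; nothing of it stands higher than the 18 mm lips. A bottle knocked while hanging rocks for up to 6 s.
- spray: White spray bottle with a trigger head, 205 mm tall, a bystander. Origin under its centre.
- wipes: Green box of wipes, 120 x 115 x 80 mm, a bystander. Origin under its centre.
- reagent: Green glass reagent bottle with a blue cap, 70 mm in diameter, 150 mm tall, no collar, a bystander. Origin under its centre.
- fork1 (a point): Seat of fork 1 (1 = leftmost, 5 = rightmost seen from the robot): where a bottle's axis hangs, at the plate's top surface, 260 mm above the bench when empty; sinks with the carrier. Axes as the stand's. The slot, 30 mm wide, opens towards -x: mouth 32 mm in front of this point, closed end 15 mm behind. Lips 18 mm high, 26 to 32 mm in front, on both sides: bring the collar in above them, lower it behind.
- fork2 (a point): Seat of fork 2 (1 = leftmost, 5 = rightmost seen from the robot): where a bottle's axis hangs, at the plate's top surface, 260 mm above the bench when empty; sinks with the carrier. Axes as the stand's. The slot, 30 mm wide, opens towards -x: mouth 32 mm in front of this point, closed end 15 mm behind. Lips 18 mm high, 26 to 32 mm in front, on both sides: bring the collar in above them, lower it behind.
- fork3 (a point): Seat of fork 3 (1 = leftmost, 5 = rightmost seen from the robot): where a bottle's axis hangs, at the plate's top surface, 260 mm above the bench when empty; sinks with the carrier. Axes as the stand's. The slot, 30 mm wide, opens towards -x: mouth 32 mm in front of this point, closed end 15 mm behind. Lips 18 mm high, 26 to 32 mm in front, on both sides: bring the collar in above them, lower it behind.
- fork4 (a point): Seat of fork 4 (1 = leftmost, 5 = rightmost seen from the robot): where a bottle's axis hangs, at the plate's top surface, 260 mm above the bench when empty; sinks with the carrier. Axes as the stand's. The slot, 30 mm wide, opens towards -x: mouth 32 mm in front of this point, closed end 15 mm behind. Lips 18 mm high, 26 to 32 mm in front, on both sides: bring the collar in above them, lower it behind.
- fork5 (a point): Seat of fork 5 (1 = leftmost, 5 = rightmost seen from the robot): where a bottle's axis hangs, at the plate's top surface, 260 mm above the bench when empty; sinks with the carrier. Axes as the stand's. The slot, 30 mm wide, opens towards -x: mouth 32 mm in front of this point, closed end 15 mm behind. Lips 18 mm high, 26 to 32 mm in front, on both sides: bring the collar in above them, lower it behind.
- bottle1: Closed amber feed bottle standing on the bench, or absent (None); all alike. Origin under its centre, z up its axis. Steel foot 60 mm in diameter, body 54 mm in diameter to 70 mm height, shoulder to 83 mm, neck 24 mm in diameter, steel hanging collar 46 mm in diameter (underside at 116 mm, top at 120 mm), above it a white cylindrical cap 32 mm in diameter up to 170 mm. About 0.18 kg, heavy at the foot, varying.
- bottle2: Closed amber feed bottle standing on the bench, or absent (None); all alike. Origin under its centre, z up its axis. Steel foot 60 mm in diameter, body 54 mm in diameter to 70 mm height, shoulder to 83 mm, neck 24 mm in diameter, steel hanging collar 46 mm in diameter (underside at 116 mm, top at 120 mm), above it a white cylindrical cap 32 mm in diameter up to 170 mm. About 0.18 kg, heavy at the foot, varying.
- bottle3: Closed amber feed bottle standing on the bench, or absent (None); all alike. Origin under its centre, z up its axis. Steel foot 60 mm in diameter, body 54 mm in diameter to 70 mm height, shoulder to 83 mm, neck 24 mm in diameter, steel hanging collar 46 mm in diameter (underside at 116 mm, top at 120 mm), above it a white cylindrical cap 32 mm in diameter up to 170 mm. About 0.18 kg, heavy at the foot, varying.
- bottle4: Closed amber feed bottle standing on the bench, or absent (None); all alike. Origin under its centre, z up its axis. Steel foot 60 mm in diameter, body 54 mm in diameter to 70 mm height, shoulder to 83 mm, neck 24 mm in diameter, steel hanging collar 46 mm in diameter (underside at 116 mm, top at 120 mm), above it a white cylindrical cap 32 mm in diameter up to 170 mm. About 0.18 kg, heavy at the foot, varying.
- bottle5: Closed amber feed bottle standing on the bench, or absent (None); all alike. Origin under its centre, z up its axis. Steel foot 60 mm in diameter, body 54 mm in diameter to 70 mm height, shoulder to 83 mm, neck 24 mm in diameter, steel hanging collar 46 mm in diameter (underside at 116 mm, top at 120 mm), above it a white cylindrical cap 32 mm in diameter up to 170 mm. About 0.18 kg, heavy at the foot, varying.
Things that resemble listed ones, but are neither listed nor needed, are in the scene too. Leave any yellow look-alike of the bottle3 alone. Leave any black look-alike of the bottle5 alone.

How it is judged:
By the outcome, as a careful person would: the job done as asked, in the order asked, and still so for the second after the job is handed in, with the robot touching nothing.
Of bottle1, bottle2, bottle3, bottle4, bottle5 only 3 to 4 are there at a start; the rules pass over those that are not, and their reading is None.
At some moment in a run one of bottle1, bottle2, bottle3, bottle4, bottle5 may be knocked a few centimetres aside while the robot is not near it.
It also fails if it takes over 210 s, if anything falls off the work surface, if the arm or the gripper's body presses on something with over 40 N, if the wrist force passes 120 N, or if a joint passes its speed limit or range.

## Robot

A 6-joint arm with a two-finger parallel gripper is mounted at the origin on the work surface. World frame = base frame: x ahead of the robot, y to its left, z up, the work surface at z = 0. Lengths are in m, angles in rad, forces in N, time in s.
With the tool pointing down it reaches from about 0.35 to 0.975 m from the base axis. Payload 4.9 kg.
Tool frame: the origin (TCP) lies where the fingers leave the gripper's body, on its centre line; the fingertips stand 73 mm ahead of it and the grasp point (between the pads) lies 54 mm ahead of it; z points along the fingers, y is the direction in which the jaws open and shut (so a half turn about z gives the same grasp; the last joint's range is limited). The gripper opens to 85 mm and grips with 20 to 120 N. Pads are 22 mm wide; open, the fingers measure 114 mm over their backs; the gripper's body (76 mm by 85 mm) begins 54 mm behind the grasp point. The pads swing forward as they close: fully open they stand 13 mm farther back than shut.
Start: joints at [0.99, 0.053, 1.613, -0, 1.476, -0.119], TCP at [0.278, 0.56, 0.304] pointing down, gripper open.
Joint ranges: [-3.01, 3.01], [-1.01, 2.22], [0.06, 2.58], [-1.02, 4.17], [0.09, 2.62], [-3.14, 3.14]. Speed limits (rad/s): [2.57, 2.57, 3.14, 3.14, 3.14, 3.14].

## Interface

Orientations are given as a rotation vector (axis times angle).
In Python, from station import monitor, vision, workorder gives the robot as it stands.
- The arm moves only by the tool arm_command, never from a script. Its argument "rows" is text: rows parted by semicolons, each of 6 numbers parted by spaces: the shift along the world's x, y, z in mm, then the turn, a rotation vector about the world's x, y, z in degrees. In form: tx ty tz wx wy wz; .... A call has 1 to 12 rows; each row is the pose to reach, as a shift and turn from the pose measured when the call began; what a row does not reach only later rows make up. A row lasts 1/8 s, in which the tool goes at most 62.5 mm and 10.7 degrees, less where a joint would pass 70% of its speed; a pose out of reach is approached as far as the arm can. A call with a gripper value outside its range is refused whole. "jaw" is the opening, from 0 (shut) to 1 (fully open), set as the call begins (left out, the last holds). The fingers move at their own pace and stop on an object; "squeeze" is the grip in N (left out, the last holds). Time passes only in rows, so rows that repeat a pose let the fingers close. It gives the time, the measured TCP pose, the force and the opening at its end, in the units of the state.
- monitor.get_obs(): the state, without advancing time (a new reading comes with each control period).
- vision.get_image(name): name is "side" or "top"; returns a dict with "frame" (400x640x3 uint8, red, green, blue), "vfov" (degrees; the focal length in pixels is half the picture's height over the tangent of half this angle, whatever the lens; pixels are square), "cx", "cy" (the principal point, pixels), "distortion" ([k1, k2, p1, p2, k3] as OpenCV has them; the pictures are not rectified), "R" (3x3) and "t" (3): a world point X has camera coordinates R X + t. Camera axes: x right, y down, z forward; pixel columns grow to the right and rows downward; lengths in m; the calibration is good to about 2 mm. A picture is of the moment at which its call begins. There is no depth.
- workorder.finish_job(): hands the job in, once; it reports no verdict.
The state is a dict: "t": time; "q": joint angles; "dq": joint speeds; "effort": joint torques, N m; "tool_pos": TCP position; "tool_rot": TCP orientation; "contact_force": force on the tool from outside, world axes, zero at the start; "wrist_torque": the same for the moment, N m; "opening": finger opening in m.
Only numpy, scipy, OpenCV 4.12 (cv2) and the standard library are available. Lean on these libraries where they do the work, as an engineer would, in place of code of your own. Each camera call takes 0.05 s, during which the arm holds its last target. There are 200 camera calls.

## Working session

There is one attempt and no reset: what is moved stays moved. The work goes in short steps, Python scripts to look and compute and a tool call to move; the robot and the scene stay as the last step left them, time stands still between calls to the robot, and variables do not carry over. Pictures are saved under pics/ and viewed, about 12 in all and at most 16, crops included, and the job is handed in when it is done.

Besides the shell and the picture viewer there is one more tool, called after "Request:" as name(argument=value, ...), one argument or row to a line, values as JSON. arm_command: Moves the arm, as the interface text tells. Its arguments: {"type":"object","properties":{"rows":{"type":"string"},"jaw":{"type":"number"},"squeeze":{"type":"number"}},"required":["rows"]}

```bash
mkdir -p pics; cat > h.py <<'E'
import numpy as np, cv2
from station import monitor, vision, workorder
def cam(n):
    d=vision.get_image(n); f=200/np.tan(np.radians(d['vfov'])/2)
    d['K']=np.array([[f,0,d['cx']],[0,f,d['cy']],[0,0,1]]); d['D']=np.array(d['distortion'],float)
    d['R']=np.array(d['R']);d['t']=np.array(d['t']);return d
def save(d,name,crop=None,s=1):
    im=d['frame'][:,:,::-1]
    if crop: x0,y0,x1,y1=crop; im=im[y0:y1,x0:x1]
    cv2.imwrite('pics/'+name,cv2.resize(im,None,fx=s,fy=s,interpolation=cv2.INTER_CUBIC))
def ray(d,uv):
    p=cv2.undistortPoints(np.array([[uv]],float),d['K'],d['D'])[0,0]
    return -d['R'].T@d['t'], d['R'].T@np.array([p[0],p[1],1])
def atz(d,uv,z):
    o,v=ray(d,uv); return o+v*(z-o[2])/v[2]
def proj(d,X):
    return cv2.projectPoints(np.array(X,float).reshape(-1,3),cv2.Rodrigues(d['R'])[0],d['t'],d['K'],d['D'])[0][:,0]
def tri(d1,u1,d2,u2):
    o1,v1=ray(d1,u1);o2,v2=ray(d2,u2)
    s=np.linalg.lstsq(np.c_[v1,-v2],o2-o1,rcond=None)[0]
    a=o1+v1*s[0];b=o2+v2*s[1];return (a+b)/2,np.linalg.norm(a-b)
E
python3 - <<'E'
from h import *
for n in('top','side'):
    d=cam(n); save(d,n+'0.png',s=1.25); print(n,d['vfov'],-d['R'].T@d['t'],d['R'][2])
o=monitor.get_obs();print(o)
E
```

```text
top 44.259784921949986 [0.24606448 0.08052255 1.6435106 ] [ 0.2072041   0.01411677 -0.97819588]
side 48.83933381765032 [0.00560736 1.16996992 1.2319996 ] [ 0.33353737 -0.68500424 -0.64770519]
{'t': 0.1, 'q': array([ 9.89956374e-01,  5.33238034e-02,  1.61415805e+00, -1.90005986e-05,
        1.47599874e+00, -1.18986907e-01]), 'dq': array([ 0.00022871, -0.00022306, -0.00405688, -0.00045193, -0.00157298,
       -0.00011628]), 'effort': array([ 4.82367777e-04, -3.94903994e+01, -3.71363139e+01, -1.01491812e-04,
        3.87670836e-03, -1.73906841e-05]), 'tool_pos': array([0.27826401, 0.55915918, 0.30276458]), 'tool_rot': array([-7.18899183e-01, -3.05758499e+00,  2.79548869e-03]), 'contact_force': array([ 0.45293921,  0.73389407, -0.45532417]), 'wrist_torque': array([-0.03286797,  0.01051004, -0.02218819]), 'opening': 0.08491937635866505}
```

View pics/top0.png

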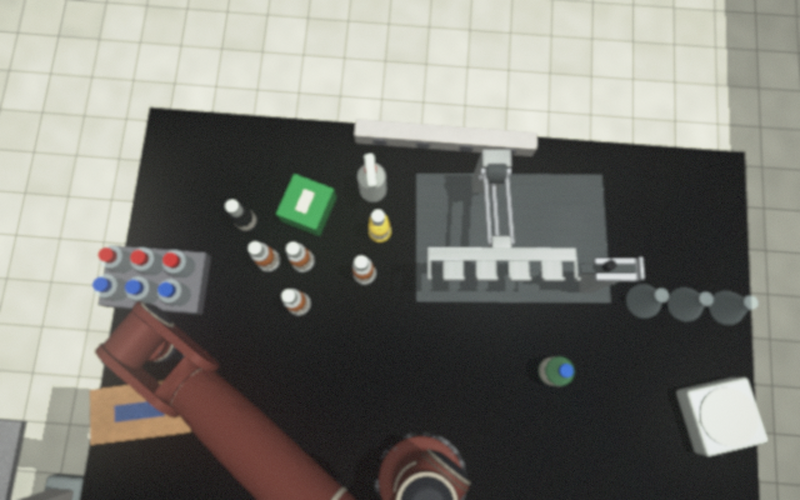

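View pics/side0.png

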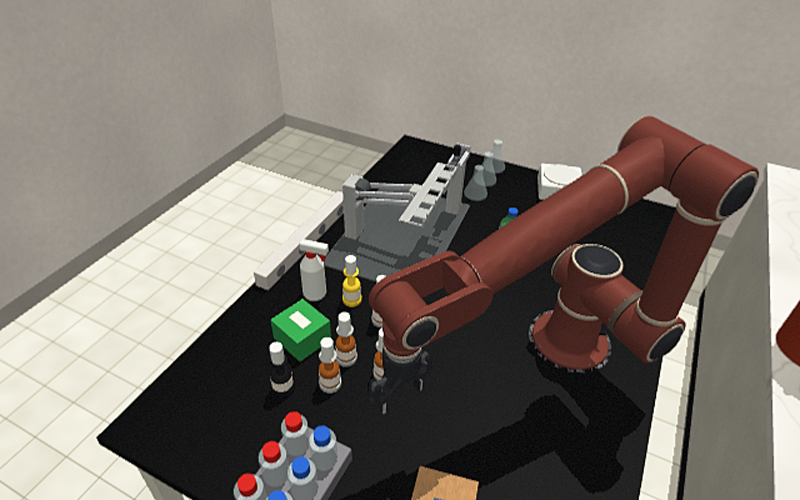

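Top view at 1.25x shows four amber bottles, with caps near (256,248), (293,249), (361,263) and (290,296). The look-alikes are black at (233,207) and yellow at (378,216). The comb runs from x=428 to 578, with the knob near (608,266). Next is a close crop.

```bash
python3 - <<'E'
from h import *
d=cam('top'); s=cam('side')
a=cv2.resize(d['frame'][180:260,170:330],None,fx=5,fy=5,interpolation=cv2.INTER_CUBIC)
b=cv2.resize(d['frame'][180:240,330:530],None,fx=4,fy=4,interpolation=cv2.INTER_CUBIC)[:200]
im=np.vstack([a[:360],b])
cv2.imwrite('pics/c1.png',im[:,:,::-1])
for n,u in dict(b1=(256,248),b2=(293,249),b3=(361,263),b4=(290,296),yel=(378,216),blk=(233,207)).items():
    print(n,atz(d,np.array(u)/1.25,.17).round(3))
print('combL',atz(d,np.array((428,262))/1.25,.26),'combR',atz(d,np.array((578,263))/1.25,.26),'knob',atz(d,np.array((608,266))/1.25,.298))
print('reag',atz(d,np.array((567,371))/1.25,.15),'basecorners',[atz(d,np.array(u)/1.25,.008).round(3) for u in((416,302),(611,302),(603,174),(416,174))])
E
```

```text
b1 [0.528 0.449 0.17 ]
b2 [0.533 0.359 0.17 ]
b3 [0.511 0.19  0.17 ]
b4 [0.417 0.353 0.17 ]
yel [0.632 0.159 0.17 ]
blk [0.627 0.519 0.17 ]
combL [0.50939538 0.03065345 0.26      ] combR [ 0.53435214 -0.31147883  0.26      ] knob [ 0.52494441 -0.3671712   0.298     ]
reag [ 0.29344333 -0.32123524  0.15      ] basecorners [array([0.447, 0.046, 0.008]), array([ 0.488, -0.472,  0.008]), array([ 0.845, -0.447,  0.008]), array([0.804, 0.072, 0.008])]
```

View pics/c1.png

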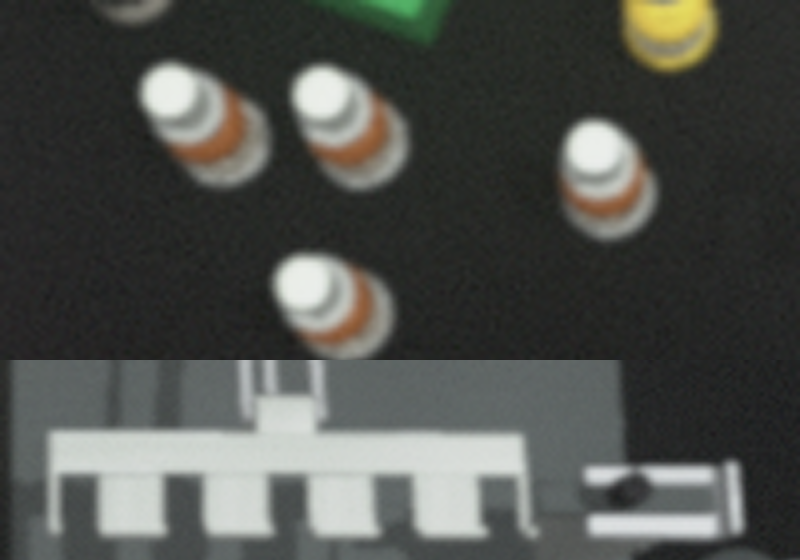

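```bash
python3 - <<'E'
from h import *
d=cam('top'); s=cam('side')
R=lambda a:np.array([[np.cos(a),-np.sin(a)],[np.sin(a),np.cos(a)]])
O=np.array([.512,-.1393]);yaw=.077
W=lambda x,y,z:np.r_[O+R(yaw)@[x,y],z]
k=atz(d,(488,211.75),.298);print('knob',k,'in stand',R(yaw).T@(k[:2]-O))
for n,u in dict(b1=(204,198.4),b2=(234.2,198.8),b3=(288.8,209.6),b4=(230.8,236.8)).items(): print(n,atz(d,u,.17).round(4))
def mark(dd,c,sc,pts,fn):
    x0,y0,x1,y1=c
    im=cv2.resize(dd['frame'][y0:y1,x0:x1],None,fx=sc,fy=sc,interpolation=cv2.INTER_CUBIC)[:,:,::-1].copy()
    for p in proj(dd,pts): cv2.drawMarker(im,tuple(int(round(v)) for v in ((p-[x0,y0]+.5)*sc)),(0,0,255),cv2.MARKER_CROSS,9,1)
    return im
pts=[W(x,(3-i)*.075+e,.26) for i in range(1,6) for x in(.015,-.032) for e in(-.015,.015)]+[W(.045,.17,.26),W(.045,-.17,.26)]+[np.r_[k[:2],.298]]
a=mark(s,(270,90,400,220),5,pts,0);cv2.imwrite('pics/c2.png',a[:600])
b=mark(d,(335,185,505,260),4.7,pts,0);cv2.imwrite('pics/c3.png',b)
E
```

```text
knob [ 0.52826775 -0.37156887  0.298     ] in stand [-0.00164748 -0.23283203]
b1 [0.5277 0.4518 0.17  ]
b2 [0.5338 0.3597 0.17  ]
b3 [0.5136 0.1902 0.17  ]
b4 [0.4168 0.3565 0.17  ]
```

View pics/c2.png

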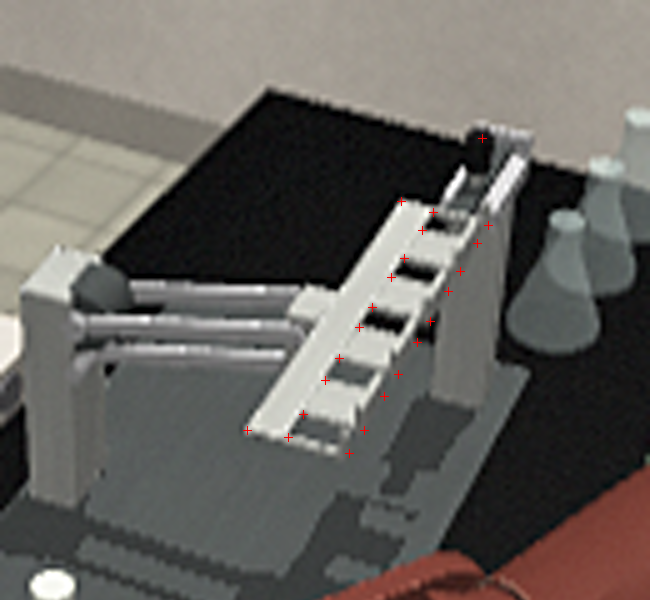

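View pics/c3.png

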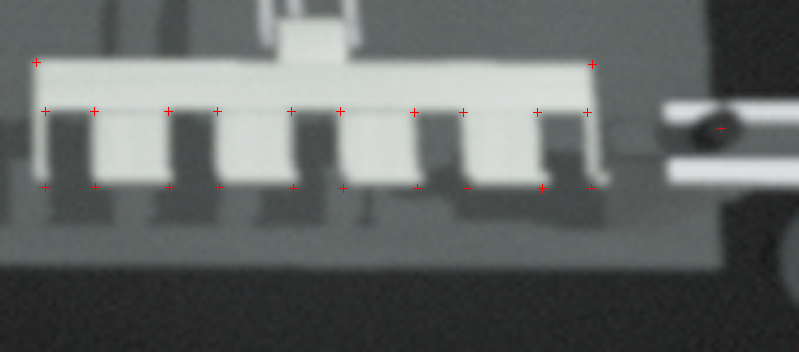

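Request:
arm_command(
  rows="0 0 50 0 0 0; 20 -20 100 0 0 6; 50 -55 140 0 0 12; 80 -105 146 0 0 18; 110 -155 146 0 0 24; 140 -210 146 0 0 31; 165 -265 146 0 0 31; 185 -320 146 0 0 31; 200 -375 146 0 0 31; 210 -430 146 0 0 31; 220 -490 146 0 0 31; 225 -550 146 0 0 31",
  jaw=0.58,
  squeeze=25,
)

```text
t: 1.8
tool_pos: [0.5033, 0.0075, 0.4494]
tool_rot: [-0.125, 3.139, -0.001]
contact_force: [0.6, 0.7, -0.1]
opening: 0.0493
```

```bash
cat >> h.py <<'E'
Rz=lambda a:np.array([[np.cos(a),-np.sin(a)],[np.sin(a),np.cos(a)]])
O=np.array([.512,-.1393]);yaw=.077
W=lambda x,y,z:np.r_[O+Rz(yaw)@[x,y],z]
def st():
    o=monitor.get_obs(); R=cv2.Rodrigues(o['tool_rot'])[0]
    print('t',o['t'],'p',(o['tool_pos']*1000).round(1),'z',R[:,2].round(3),'jawdir',np.degrees(np.arctan2(R[1,1],R[0,1])).round(2),'F',o['contact_force'].round(2),'open',round(o['opening']*1000,1)); return o
E
python3 - <<'E'
from h import *
st(); s=cam('side')
for th in(-.4,-.2,0,.2,.36):
    print(th,((proj(s,[W(.06+.195*np.cos(th),y,.245-.195*np.sin(th)) for y in(-.02,.02)])-[270,90])*5).round(0).tolist())
print(((proj(s,[W(.06,y,.245) for y in(-.02,.02)]+[W(.275,0,.008),W(.275,0,.25),W(.275,0,.30)])-[270,90])*5).round(0).tolist())
E
```

```text
t 1.8 p [503.3   7.5 449.4] z [ 0.    -0.001 -1.   ] jawdir 94.55 F [ 0.57  0.66 -0.14] open 49.3
-0.4 [[108.0, 170.0], [87.0, 195.0]]
-0.2 [[96.0, 207.0], [74.0, 232.0]]
0 [[92.0, 247.0], [71.0, 272.0]]
0.2 [[98.0, 288.0], [77.0, 313.0]]
0.36 [[108.0, 320.0], [87.0, 346.0]]
[[317.0, 303.0], [299.0, 330.0], [67.0, 481.0], [59.0, 248.0], [58.0, 195.0]]
```

Request:
arm_command(
  rows="4 -60 0 0 0 0; 8 -120 0 0 0 0; 12 -180 0 0 0 0; 16 -240 0 0 0 0; 20 -300 0 0 0 0; 24 -350 0 0 0 0; 27 -379 0 0 0 0; 27 -379 -25 0 0 0; 27 -379 -50 0 0 0; 27 -379 -50 0 0 0",
)

```text
t: 3.1
tool_pos: [0.5302, -0.3769, 0.3959]
tool_rot: [0.112, -3.135, 0.003]
contact_force: [0.4, 0.3, -0.1]
opening: 0.0496
```

```bash
python3 - <<'E'
from h import *
st(); s=cam('side');t=cam('top')
a=cv2.resize(s['frame'][70:170,310:430],None,fx=5,fy=5);b=cv2.resize(t['frame'][170:270,430:550],None,fx=5,fy=5)
cv2.imwrite('pics/k.png',cv2.resize(np.hstack([a,b])[:,:,::-1],(800,333)))
E
```

```text
t 3.1 p [ 530.2 -376.9  395.9] z [-0.004 -0.002 -1.   ] jawdir 94.1 F [ 0.39  0.26 -0.15] open 49.6
```

View pics/k.png

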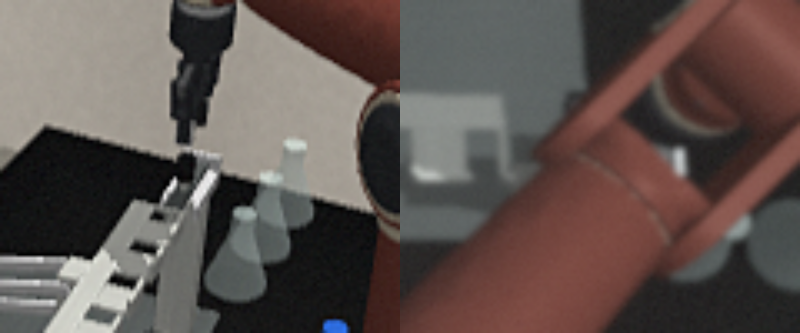

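The gripper hangs right above the knob (side crop, tips at (183,135), knob at (187,165)). I'll lower and close.

Request:
arm_command(
  rows="0 5 -18 0 0 0; 0 5 -36 0 0 0; 0 5 -54 0 0 0; 0 5 -54 0 0 0; 0 5 -54 0 0 0",
)

```text
t: 3.82
tool_pos: [0.5309, -0.3724, 0.3458]
tool_rot: [0.113, -3.139, 0.01]
contact_force: [1.3, 0.7, 0.6]
opening: 0.0498
```

Request:
arm_command(
  rows="0 0 0 0 0 0; 0 0 0 0 0 0; 0 0 0 0 0 0; 0 0 0 0 0 0",
  jaw=0.05,
)

```text
t: 4.32
tool_pos: [0.5311, -0.3729, 0.3472]
tool_rot: [-0.112, 3.138, -0.013]
contact_force: [-0.1, -0.8, 4.0]
opening: 0.023
```

Request:
arm_command(
  rows="0 -6 0 0 0 0; 1 -12 0 0 0 0; 1 -18 0 0 0 0; 2 -24 0 0 0 0; 2 -30 0 0 0 0; 3 -36 0 0 0 0; 3 -41 0 0 0 0; 4 -45 0 0 0 0; 4 -45 0 0 0 0",
)

```text
t: 5.45
tool_pos: [0.5346, -0.4184, 0.3472]
tool_rot: [-0.112, 3.14, -0.014]
contact_force: [-3.2, 1.5, 4.6]
opening: 0.0233
```

Request:
arm_command(
  rows="0 -2 0 0 0 0; 0 -4 0 0 0 0; 0 -6 0 0 0 0; 0 -7 0 0 0 0; 0 -7 0 0 0 0",
)

```text
t: 6.08
tool_pos: [0.5349, -0.4196, 0.347]
tool_rot: [0.117, -3.136, -0.01]
contact_force: [-6.3, 22.9, 10.7]
opening: 0.0228
```

Request:
arm_command(
  rows="0 0 0 0 0 0; 0 0 0 0 0 0; 0 0 0 0 0 0; 0 0 0 0 0 0",
  jaw=0.58,
)

```text
t: 6.58
tool_pos: [0.5348, -0.4201, 0.3468]
tool_rot: [0.116, -3.137, -0.009]
contact_force: [-0.2, -0.1, 0.4]
opening: 0.0495
```

Request:
arm_command(
  rows="0 0 30 0 0 0; 0 0 60 0 0 0; 0 0 100 0 0 0; -10 50 100 0 0 0; -20 110 100 0 0 0; -20 170 100 0 0 0; -20 230 100 0 0 0; -20 290 100 0 0 0; -20 350 100 0 0 0; -20 410 100 0 0 0; -20 470 100 0 0 0; -20 530 100 0 0 0",
  jaw=0.7,
)

```text
t: 8.07
tool_pos: [0.5146, 0.1116, 0.447]
tool_rot: [0.115, -3.138, -0.009]
contact_force: [1.2, -0.0, 0.4]
opening: 0.0597
```

```bash
python3 - <<'E'
from h import *
st(); s=cam('side');t=cam('top')
save(t,'v5.png',(150,150,550,270),2); save(s,'v5s.png',(150,60,450,340),2)
E
```

```text
t 8.075 p [514.6 111.6 447. ] z [-0.002  0.006 -1.   ] jawdir 94.21 F [ 1.24 -0.04  0.41] open 59.7
```

View pics/v5s.png

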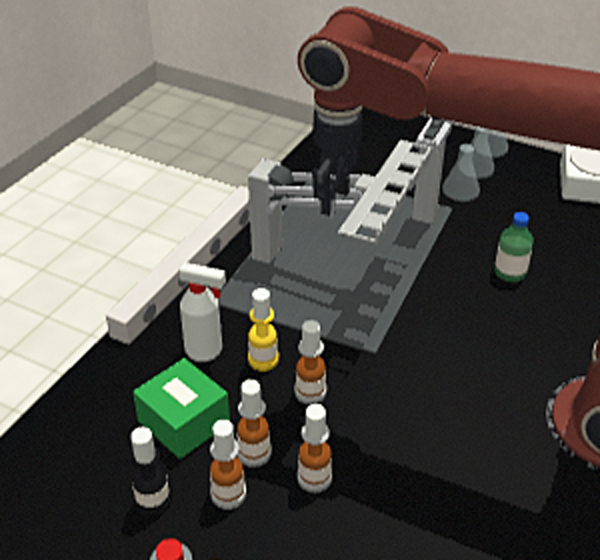

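View pics/v5.png

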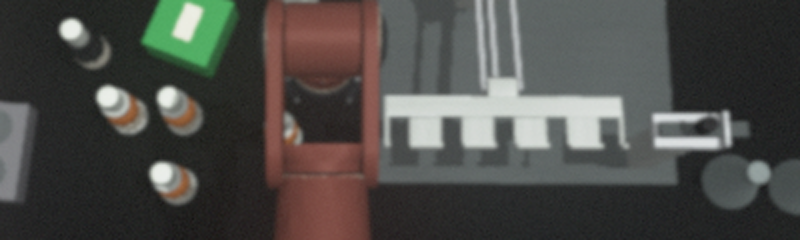

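```bash
python3 - <<'E'
from h import *
s=cam('side');t=cam('top')
T=dict(b1=(204,198.4),b2=(234.2,198.8),b3=(288.8,209.6),b4=(230.8,236.8));S=dict(b1=(261.5,272.3),b2=(275.5,252),b3=(305.5,222),b4=(308,264))
for n in T:
    p,e=tri(t,T[n],s,S[n]); print(n,p.round(4),round(e,4),'top@.17',atz(t,T[n],.17).round(4),'side@.17',atz(s,S[n],.17).round(4))
E
```

```text
b1 [0.528  0.4512 0.1743] 0.0024 top@.17 [0.5277 0.4518 0.17  ] side@.17 [0.5314 0.4484 0.17  ]
b2 [0.5336 0.3591 0.1743] 0.0014 top@.17 [0.5338 0.3597 0.17  ] side@.17 [0.5365 0.3559 0.17  ]
b3 [0.5137 0.1902 0.174 ] 0.0017 top@.17 [0.5136 0.1902 0.17  ] side@.17 [0.5165 0.1866 0.17  ]
b4 [0.4171 0.3557 0.1757] 0.002 top@.17 [0.4168 0.3565 0.17  ] side@.17 [0.4204 0.3515 0.17  ]
```

Request:
arm_command(
  rows="0 50 -20 0 0 0; 0 77 -60 0 0 0; 0 77 -110 0 0 0; 0 77 -160 0 0 0; 0 77 -200 0 0 0; 0 77 -225 0 0 0; 0 77 -247 0 0 0; 0 77 -247 0 0 0; 0 77 -247 0 0 0",
  jaw=0.75,
)

```text
t: 9.4
tool_pos: [0.5156, 0.1867, 0.2009]
tool_rot: [0.117, -3.138, -0.008]
contact_force: [0.5, -0.2, 0.6]
opening: 0.0643
```

Request:
arm_command(
  rows="0 0 0 0 0 0; 0 0 0 0 0 0; 0 0 0 0 0 0; 0 0 0 0 0 0; 0 0 0 0 0 0",
  jaw=0.15,
  squeeze=35,
)

```text
t: 10.02
tool_pos: [0.5164, 0.1871, 0.2024]
tool_rot: [-0.118, 3.138, 0.009]
contact_force: [0.2, 1.1, 5.3]
opening: 0.0315
```

Request:
arm_command(
  rows="0 0 30 0 0 0; 0 0 80 0 0 0; -20 0 130 0 0 0; -60 -10 180 0 0 0; -95 -40 200 0 0 0; -95 -95 200 0 0 0; -95 -150 200 0 0 0; -95 -205 200 0 0 0; -92 -260 200 0 0 0; -90 -315 195 0 0 0; -88 -370 180 0 0 0; -88 -408 167 0 0 0",
)

```text
t: 11.52
tool_pos: [0.4276, -0.2229, 0.3674]
tool_rot: [0.115, -3.139, -0.011]
contact_force: [-0.3, 1.7, -1.3]
opening: 0.0312
```

```bash
python3 - <<'E'
from h import *
o=st(); s=cam('side')
save(s,'a1.png',(290,70,420,200),5)
p=o['tool_pos'];b=p-[0,0,.2024]
print('pred collar c,l,r,+x,-x', ((proj(s,[b+[0,0,.118],b+[0,0.023,.118],b+[0,-.023,.118],b+[.023,0,.118],b+[-.023,0,.118],b])-[290,70])*5).round(0).tolist())
print('fork4', ((proj(s,[W(.015,-.06,.26),W(.015,-.09,.26),W(-.032,-.06,.26),W(-.032,-.09,.26)])-[290,70])*5).round(0).tolist())
E
```

```text
t 11.525 p [ 427.6 -222.9  367.4] z [-0.001  0.007 -1.   ] jawdir 94.2 F [-0.25  1.68 -1.29] open 31.2
pred collar c,l,r,+x,-x [[427.0, 370.0], [416.0, 385.0], [437.0, 356.0], [399.0, 362.0], [454.0, 378.0], [410.0, 492.0]]
fork4 [[289.0, 375.0], [301.0, 355.0], [345.0, 388.0], [357.0, 369.0]]
```

View pics/a1.png

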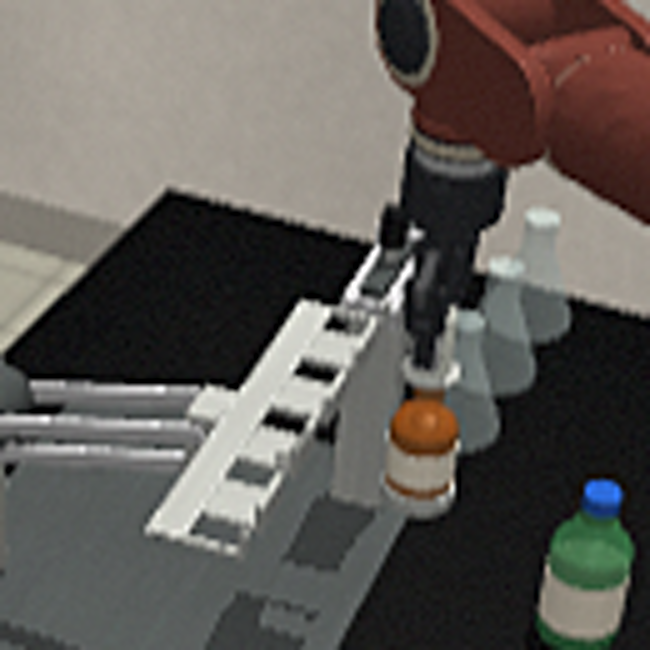

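```bash
python3 - <<'E'
from h import *
t=cam('top');s=cam('side')
# dark knob centroid in top
f=t['frame'].astype(float).sum(2); 
c=f[200:224,492:520]; print(c.astype(int)[::2,::2])
ys,xs=np.where(c<c.min()+60); print(xs.mean()+492,ys.mean()+200, atz(t,(xs.mean()+492,ys.mean()+200),.29))
print(((proj(s,[[.5348,-.4199,.298]])-[290,70])*5),proj(t,[[.5348,-.4199,.298],[.5348,-.4199,.264]]))
a=cv2.resize(s['frame'][95:165,330:400],None,fx=8,fy=8,interpolation=cv2.INTER_CUBIC)
cv2.imwrite('pics/a2.png',a[:,:,::-1])
E
```

```text
[[104 118  97  99 107 109 119  99 105 109 102 101 102 108]
 [116 111 114 113 111 111 107  99 103 107 101  96 106 111]
 [117 112 112 113 101  95 106 114 101 140 189 140 100 101]
 [388 383 387 377 375 358 282 316 273 273 485 342 108 109]
 [645 640 639 618 533 416 308 351 389 345 531 423 121 101]
 [495 527 514 414 244 169 155 169 242 303 524 454 195 192]
 [233 240 229 155 109 156 163 162 201 278 513 519 299 283]
 [209 204 171 124  88 123 153 182 244 280 507 558 316 295]
 [215 203 194 161 131 134 188 250 277 284 493 577 317 281]
 [416 418 416 410 405 406 422 422 382 297 460 558 263 198]
 [654 655 657 654 654 655 657 655 587 384 442 554 243 104]
 [643 644 645 649 654 654 651 652 583 396 376 453 207 117]]
506.79396984924625 205.44221105527637 [ 0.55213223 -0.42649165  0.29      ]
[[393.45520561 207.73908261]] [[505.49410199 210.80721218]
 [501.02571575 212.97288276]]
```

Request:
arm_command(
  rows="10 2 3 0 0 0; 20 3 3 0 0 0; 28 3 3 0 0 0; 28 3 3 0 0 0; 28 3 3 0 0 0",
)

```text
t: 12.3
tool_pos: [0.4555, -0.2186, 0.3698]
tool_rot: [0.114, -3.137, -0.014]
contact_force: [0.1, -0.5, -1.6]
opening: 0.0315
```

```bash
cat > look.py <<'E'
from h import *
def look(fn,crop,drop=.2024,fork=4,s8=10):
    o=st(); s=cam('side'); p=o['tool_pos'];b=p-[0,0,drop]
    r=Rz(yaw).T@(p[:2]-O); print('stand xy mm',(r*1000).round(1))
    q=lambda P:((proj(s,P)-crop[:2]+.5)*s8).round(0).tolist()
    print('collar c,+-x',q([b+[0,0,.120],b+[.023,0,.12],b+[-.023,0,.12]]))
    y=(3-fork)*.075
    print('fork back L,R front L,R', q([W(.015,y+.015,.26),W(.015,y-.015,.26),W(-.032,y+.015,.26),W(-.032,y-.015,.26)]))
    save(s,fn,crop,s8)
E
python3 -c "
from look import *
look('a3.png',(335,115,395,170))"
```

```text
t 12.3 p [ 455.5 -218.6  369.8] z [-0.003  0.009 -1.   ] jawdir 94.15 F [ 0.12 -0.51 -1.59] open 31.5
stand xy mm [-62.4 -74.7]
collar c,+-x [[338.0, 272.0], [283.0, 256.0], [393.0, 288.0]]
fork back L,R front L,R [[133.0, 304.0], [157.0, 266.0], [246.0, 332.0], [269.0, 293.0]]
```

View pics/a3.png

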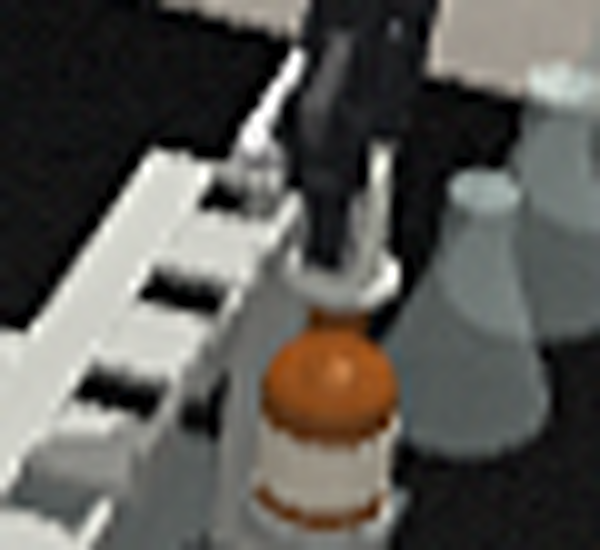

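Request:
arm_command(
  rows="8 1 1 0 0 0; 16 1 1 0 0 0; 24 2 1 0 0 0; 32 2 1 0 0 0; 36 3 1 0 0 0; 36 3 1 0 0 0",
)

```text
t: 13.1
tool_pos: [0.4917, -0.2156, 0.3707]
tool_rot: [0.114, -3.136, -0.015]
contact_force: [-0.4, -0.5, -1.5]
opening: 0.0314
```

Request:
arm_command(
  rows="6 0 0 0 0 0; 12 1 0 0 0 0; 18 1 0 0 0 0; 24 2 0 0 0 0; 27 2 0 0 0 0; 27 2 0 0 0 0",
)

```text
t: 13.85
tool_pos: [0.5189, -0.2135, 0.3706]
tool_rot: [0.114, -3.136, -0.015]
contact_force: [0.3, 0.1, -1.9]
opening: 0.0313
```

```bash
python3 -c "
from look import *
look('a4.png',(320,110,385,170))"
```

```text
t 13.85 p [ 518.9 -213.5  370.6] z [-0.004  0.009 -1.   ] jawdir 94.17 F [ 0.25  0.14 -1.94] open 31.3
stand xy mm [  1.1 -74.5]
collar c,+-x [[333.0, 283.0], [280.0, 268.0], [387.0, 299.0]]
fork back L,R front L,R [[283.0, 354.0], [307.0, 316.0], [396.0, 382.0], [419.0, 343.0]]
```

View pics/a4.png

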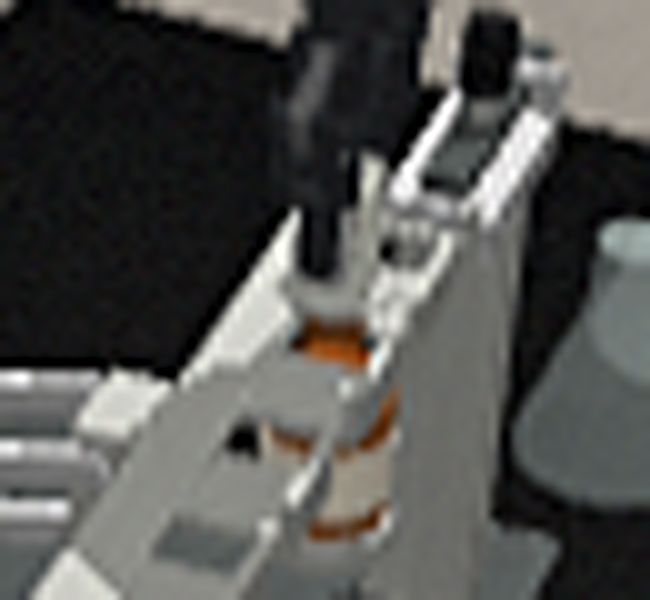

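Request:
arm_command(
  rows="0 0 -4 0 0 0; 0 0 -8 0 0 0; 0 0 -12 0 0 0; 0 0 -15 0 0 0; 0 0 -18 0 0 0; 0 0 -20 0 0 0; 0 0 -22 0 0 0; 0 0 -24 0 0 0; 0 0 -24 0 0 0; 0 0 -24 0 0 0",
)

```text
t: 15.15
tool_pos: [0.5187, -0.2136, 0.3467]
tool_rot: [0.114, -3.136, -0.015]
contact_force: [0.4, 0.4, -1.8]
opening: 0.031
```

Request:
arm_command(
  rows="0 0 -1 0 0 0; 0 0 -2 0 0 0; 0 0 -3 0 0 0; 0 0 -4 0 0 0; 0 0 -5 0 0 0; 0 0 -6 0 0 0; 0 0 -6 0 0 0; 0 0 -6 0 0 0",
)

```text
t: 16.15
tool_pos: [0.5188, -0.2136, 0.3407]
tool_rot: [0.114, -3.136, -0.015]
contact_force: [-0.3, -0.6, -1.2]
opening: 0.0312
```

Request:
arm_command(
  rows="0 0 -1 0 0 0; 0 0 -2 0 0 0; 0 0 -3 0 0 0; 0 0 -4 0 0 0; 0 0 -5 0 0 0; 0 0 -6 0 0 0; 0 0 -6 0 0 0; 0 0 -6 0 0 0",
)

```text
t: 17.15
tool_pos: [0.5188, -0.2136, 0.3348]
tool_rot: [0.114, -3.136, -0.015]
contact_force: [-0.9, 0.3, -1.2]
opening: 0.0309
```

```bash
cat > f.py <<'E'
from h import *
# mean force over a short hold (camera calls advance time); also estimate carrier via image later
fs=[]
for i in range(4):
    vision.get_image('side'); fs.append(monitor.get_obs()['contact_force'])
print(np.mean(fs,0).round(2)); st()
E
python3 f.py
```

```text
[-0.69 -0.29 -0.03]
t 17.35 p [ 518.8 -213.6  334.8] z [-0.003  0.009 -1.   ] jawdir 94.16 F [-0.85 -0.21 -0.01] open 31.3
```

Request:
arm_command(
  rows="-1 0 -1 0 0 0; -1 0 -2 0 0 0; -1 0 -3 0 0 0; -1 0 -3 0 0 0; -1 0 -3 0 0 0; -1 0 -3 0 0 0",
)

```text
t: 18.1
tool_pos: [0.5178, -0.2136, 0.3318]
tool_rot: [0.114, -3.136, -0.014]
contact_force: [0.3, -0.7, -0.8]
opening: 0.0309
```

```bash
python3 f.py
```

```text
[ 0.13 -0.6  -0.3 ]
t 18.3 p [ 517.8 -213.6  331.8] z [-0.004  0.009 -1.   ] jawdir 94.16 F [-0.55 -0.4  -0.22] open 31.4
```

Request:
arm_command(
  rows="0 0 -1 0 0 0; 0 0 -2 0 0 0; 0 0 -2 0 0 0; 0 0 -2 0 0 0; 0 0 -2 0 0 0; 0 0 -2 0 0 0",
)

```text
t: 19.05
tool_pos: [0.5178, -0.2136, 0.3298]
tool_rot: [0.114, -3.136, -0.015]
contact_force: [-1.7, -0.0, 0.5]
opening: 0.031
```

```bash
python3 f.py; python3 -c "
from h import *
s=cam('side');np.save('pre.npy',s['frame'])"
```

```text
[-1.15 -0.3   0.05]
t 19.25 p [ 517.8 -213.6  329.8] z [-0.004  0.009 -1.   ] jawdir 94.16 F [-1.05 -0.11  0.32] open 31.4
```

Request:
arm_command(
  rows="0 0 0 0 0 0; 0 0 0 0 0 0; 0 0 0 0 0 0; 0 0 0 0 0 0; 0 0 0 0 0 0",
  jaw=0.55,
)

```text
t: 19.92
tool_pos: [0.5178, -0.2136, 0.3298]
tool_rot: [0.114, -3.136, -0.015]
contact_force: [0.1, -0.4, -0.2]
opening: 0.0469
```

```bash
python3 -c "
from h import *
a=np.load('pre.npy');s=cam('side');b=s['frame']
i=np.hstack([x[70:170,270:390] for x in(a,b)])
cv2.imwrite('pics/a5.png',cv2.resize(i,(800,333),interpolation=cv2.INTER_CUBIC)[:,:,::-1]);st()
# vertical shift of the left comb region
p,r=cv2.phaseCorrelate(a[140:180,295:340].mean(2),b[140:180,295:340].mean(2));print(p,r)"
```

```text
t 19.975 p [ 517.7 -213.6  329.8] z [-0.004  0.009 -1.   ] jawdir 94.16 F [-0.53 -0.43  0.27] open 46.9
(0.6823722843604294, 0.20280925505451108) 0.9928322295208635
```

View pics/a5.png

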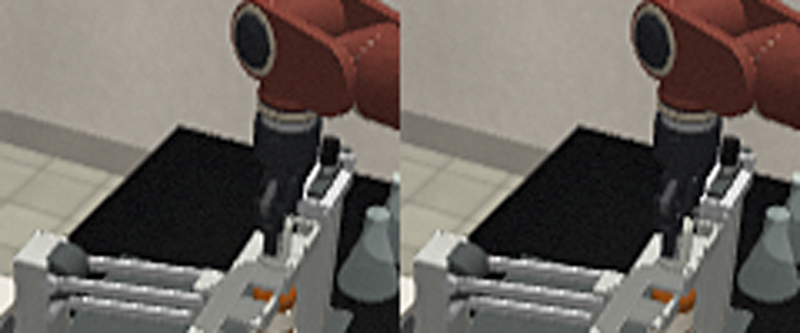

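Request:
arm_command(
  rows="0 0 6 0 0 0; 0 0 14 0 0 0; 0 0 26 0 0 0; 0 0 45 0 0 0; 0 0 75 0 0 0; 0 0 110 0 0 0; -40 20 110 0 0 0; -70 70 110 0 0 0; -70 130 110 0 0 0; -65 190 110 0 0 0; -65 250 110 0 0 0; -65 310 110 0 0 0",
)

```text
t: 21.48
tool_pos: [0.4524, 0.0983, 0.4417]
tool_rot: [0.114, -3.139, -0.015]
contact_force: [0.8, 0.2, 0.6]
opening: 0.0471
```

```bash
cat > fit.py <<'E'
from look import *
# side+top images of the comb: fit stand-frame (dx, sink) of the comb rigid edge pattern by phase correlation with the reference
E
python3 -c "
from h import *
st();s=cam('side');t=cam('top')
a=cv2.resize(s['frame'][90:210,270:400],None,fx=4,fy=4,interpolation=cv2.INTER_CUBIC)
b=cv2.resize(t['frame'][185:245,335:505],None,fx=4.7,fy=4.7,interpolation=cv2.INTER_CUBIC)
im=np.zeros((600,799,3),np.uint8);im[:282,:799]=b[:282,:799]
im[285:600,:520]=cv2.resize(s['frame'][105:184,270:400],(520,315),interpolation=cv2.INTER_CUBIC)
tb=cv2.resize(t['frame'][185:250,185:255],(279,259),interpolation=cv2.INTER_CUBIC)
im[300:559,520:799]=tb
cv2.imwrite('pics/a6.png',im[:,:,::-1])
import cv2
np.save('s1.npy',s['frame'])
# caps white blobs at top
f=t['frame'].astype(int)
for n,u in dict(b1=(204,198),b2=(234,199),b4=(231,237)).items():
    w=f[u[1]-12:u[1]+13,u[0]-12:u[0]+13].min(2); ys,xs=np.where(w>190); c=(xs.mean()+u[0]-12,ys.mean()+u[1]-12); print(n,len(xs),np.round(c,1),atz(t,c,.17).round(4))
"
```

```text
t 21.475 p [452.4  98.3 441.7] z [-0.001  0.009 -1.   ] jawdir 94.15 F [0.78 0.19 0.6 ] open 47.1
b1 73 [203.6 198. ] [0.5289 0.4533 0.17  ]
b2 71 [234.  198.2] [0.5356 0.3604 0.17  ]
b4 79 [230.5 236.3] [0.4183 0.3577 0.17  ]
```

View pics/a6.png

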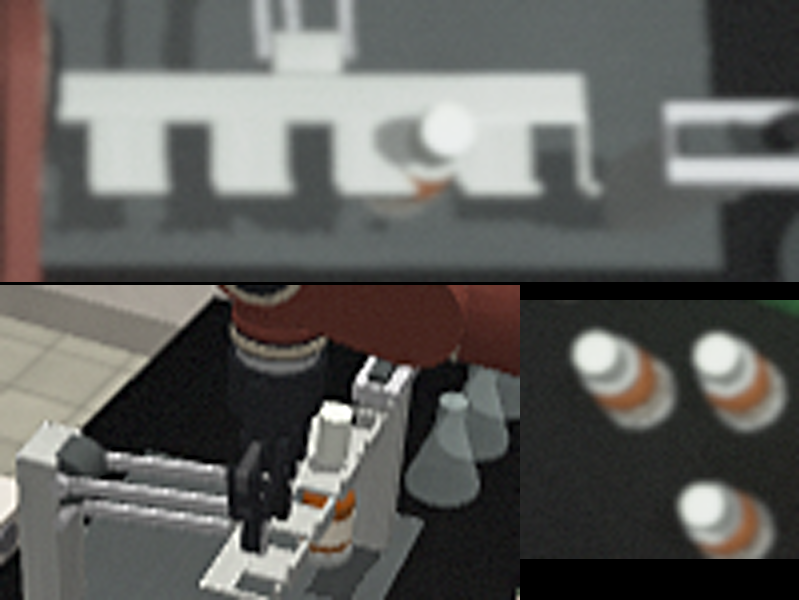

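```bash
cat > fit.py <<'E'
from h import *
from scipy.optimize import least_squares
def fit(tv,su,sv,tu=375):
    """tv: row of plate back edge in top at column tu; su,sv: side pixel of back-left plate corner"""
    t=cam('top');s=cam('side')
    def res(q):
        dx,b=q
        # top: back edge point at column tu
        y=[np.linspace(-.17,.17,35)]; P=proj(t,[W(.045+dx,v,.26-b) for v in y[0]])
        r=np.interp(tu,P[::-1,0] if P[0,0]>P[-1,0] else P[:,0],P[::-1,1] if P[0,0]>P[-1,0] else P[:,1])
        c=proj(s,[W(.045+dx,.17,.26-b)])[0]
        return [r-tv,c[0]-su,c[1]-sv]
    o=least_squares(res,[0,0.02]);print('dx,sink mm',(o.x*1000).round(1),'res',o.fun.round(2));return o.x
def arc(th0):
    print(th0,[(b,round(-1000*(.195*(np.cos(np.arcsin(np.sin(th0)-b/195))-np.cos(th0))),1)) for b in range(0,100,8)])
def backrow(t,u,v0=190,v1=216):
    c=t['frame'][v0:v1,u-2:u+3].astype(float).mean((1,2)); g=np.diff(c); i=g.argmax(); 
    w=np.clip(g[max(i-2,0):i+3],0,None); return v0+1-.5+(w*np.arange(max(i-2,0),i+3)).sum()/w.sum()
E
python3 -c "
from fit import *
t=cam('top'); print([round(backrow(t,u),2) for u in(360,366,372,378,386,410,420)])
tv=np.mean([backrow(t,u) for u in(366,372,378,386)])
fit(198.2,319.4,176.); fit(tv,320,180.0); fit(tv,319.8,179.7)
for a in(.15,.2,.25,.3,.36): arc(a)
"
```

```text
[np.float64(199.91), np.float64(200.13), np.float64(200.15), np.float64(200.3), np.float64(200.34), np.float64(200.49), np.float64(200.33)]
dx,sink mm [-1.3  1.3] res [ 0.21 -0.26 -0.08]
dx,sink mm [-3.8 18.8] res [ 0.27 -0.33 -0.1 ]
dx,sink mm [-3.7 17.7] res [ 0.14 -0.17 -0.05]
0.15 [(0, np.float64(-0.0)), (8, np.float64(-1.0)), (16, np.float64(-1.7)), (24, np.float64(-2.1)), (32, np.float64(-2.2)), (40, np.float64(-1.9)), (48, np.float64(-1.3)), (56, np.float64(-0.3)), (64, np.float64(1.0)), (72, np.float64(2.6)), (80, np.float64(4.6)), (88, np.float64(6.9)), (96, np.float64(9.6))]
0.2 [(0, np.float64(-0.0)), (8, np.float64(-1.4)), (16, np.float64(-2.6)), (24, np.float64(-3.3)), (32, np.float64(-3.8)), (40, np.float64(-3.9)), (48, np.float64(-3.7)), (56, np.float64(-3.1)), (64, np.float64(-2.2)), (72, np.float64(-1.0)), (80, np.float64(0.5)), (88, np.float64(2.4)), (96, np.float64(4.7))]
0.25 [(0, np.float64(-0.0)), (8, np.float64(-1.9)), (16, np.float64(-3.4)), (24, np.float64(-4.5)), (32, np.float64(-5.4)), (40, np.float64(-5.9)), (48, np.float64(-6.1)), (56, np.float64(-5.9)), (64, np.float64(-5.4)), (72, np.float64(-4.6)), (80, np.float64(-3.5)), (88, np.float64(-2.0)), (96, np.float64(-0.1))]
0.3 [(0, np.float64(-0.0)), (8, np.float64(-2.3)), (16, np.float64(-4.2)), (24, np.float64(-5.8)), (32, np.float64(-7.0)), (40, np.float64(-7.9)), (48, np.float64(-8.5)), (56, np.float64(-8.7)), (64, np.float64(-8.6)), (72, np.float64(-8.2)), (80, np.float64(-7.4)), (88, np.float64(-6.3)), (96, np.float64(-4.9))]
0.36 [(0, np.float64(-0.0)), (8, np.float64(-2.8)), (16, np.float64(-5.2)), (24, np.float64(-7.3)), (32, np.float64(-9.0)), (40, np.float64(-10.4)), (48, np.float64(-11.4)), (56, np.float64(-12.1)), (64, np.float64(-12.4)), (72, np.float64(-12.5)), (80, np.float64(-12.2)), (88, np.float64(-11.5)), (96, np.float64(-10.6))]
```

Request:
arm_command(
  rows="-10 50 0 0 0 0; -20 110 -10 0 0 0; -30 170 -30 0 0 0; -34 225 -60 0 0 0; -34 257 -100 0 0 0; -34 257 -150 0 0 0; -34 257 -190 0 0 0; -34 257 -222 0 0 0; -34 257 -241 0 0 0; -34 257 -241 0 0 0; -34 257 -241 0 0 0",
  jaw=0.75,
)

```text
t: 23.3
tool_pos: [0.42, 0.3523, 0.2008]
tool_rot: [0.109, -3.139, -0.016]
contact_force: [-0.2, 0.1, 0.7]
opening: 0.0643
```

Request:
arm_command(
  rows="0 0 0 0 0 0; 0 0 0 0 0 0; 0 0 0 0 0 0; 0 0 0 0 0 0; 0 0 0 0 0 0",
  jaw=0.15,
)

```text
t: 23.92
tool_pos: [0.4208, 0.3531, 0.2026]
tool_rot: [-0.109, 3.137, 0.02]
contact_force: [0.1, 1.6, 5.3]
opening: 0.0315
```

Request:
arm_command(
  rows="0 0 30 0 0 0; 0 -5 85 0 0 0; 0 -30 140 0 0 0; 0 -80 180 0 0 0; 0 -140 190 0 0 0; 0 -200 190 0 0 0; 0 -260 190 0 0 0; 0 -320 190 0 0 0; 0 -380 185 0 0 0; 5 -440 170 0 0 0; 10 -485 155 0 0 0; 20 -497 152 0 0 0",
)

```text
t: 25.42
tool_pos: [0.4397, -0.1458, 0.3519]
tool_rot: [0.103, -3.137, -0.023]
contact_force: [-0.1, 0.1, -2.7]
opening: 0.0313
```

```bash
python3 -c "
from look import *
look('b1.png',(310,110,390,170),drop=.2026,fork=3,s8=10)"
```

```text
t 25.425 p [ 439.7 -145.8  351.9] z [-0.003  0.014 -1.   ] jawdir 93.75 F [-0.07  0.09 -2.71] open 31.3
stand xy mm [-72.6  -0.9]
collar c,+-x [[551.0, 466.0], [495.0, 449.0], [608.0, 483.0]]
fork back L,R front L,R [[318.0, 454.0], [344.0, 413.0], [434.0, 483.0], [459.0, 442.0]]
```

Request:
arm_command(
  rows="6 1 2 -0.8 -0.2 0.4; 14 2 2 -0.8 -0.2 0.4; 22 3 2 -0.8 -0.2 0.4; 30 3 2 -0.8 -0.2 0.4; 38 4 2 -0.8 -0.2 0.4; 44 5 2 -0.8 -0.2 0.4; 44 5 2 -0.8 -0.2 0.4",
)

```text
t: 26.35
tool_pos: [0.4852, -0.1408, 0.3541]
tool_rot: [-0.116, 3.138, -0.0]
contact_force: [-0.7, -0.3, -1.0]
opening: 0.0311
```

```bash
python3 -c "
from look import *
look('b1.png',(310,100,390,175),drop=.2026,fork=3,s8=8)"
```

```text
t 26.35 p [ 485.2 -140.8  354.1] z [ 0.002 -0.    -1.   ] jawdir 94.22 F [-0.73 -0.28 -0.99] open 31.1
stand xy mm [-26.8   0.6]
collar c,+-x [[349.0, 428.0], [304.0, 415.0], [393.0, 441.0]]
fork back L,R front L,R [[254.0, 443.0], [275.0, 411.0], [347.0, 466.0], [367.0, 433.0]]
```

View pics/b1.png

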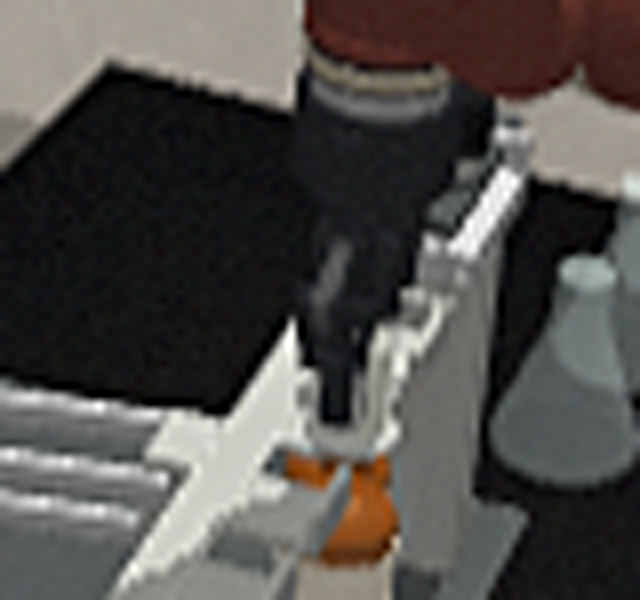

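Request:
arm_command(
  rows="6 0 0 0 0 0; 12 1 0 0 0 0; 18 1 0 0 0 0; 23 2 0 0 0 0; 25 2 0 0 0 0; 25 2 0 0 0 0",
)

```text
t: 27.15
tool_pos: [0.5101, -0.1388, 0.354]
tool_rot: [-0.116, 3.138, -0.0]
contact_force: [-0.2, 0.3, -1.9]
opening: 0.0309
```

Request:
arm_command(
  rows="0 0 -4 0 0 0; 0 0 -8 0 0 0; 0 0 -12 0 0 0; 0 0 -16 0 0 0; 0 0 -19 0 0 0; 0 0 -21 0 0 0; 0 0 -23 0 0 0; 0 0 -24 0 0 0; 0 0 -25 0 0 0; 0 0 -26 0 0 0; 0 0 -27 0 0 0; 0 0 -28 0 0 0",
)

```text
t: 28.65
tool_pos: [0.5101, -0.1388, 0.326]
tool_rot: [-0.116, 3.138, -0.0]
contact_force: [0.9, 0.1, -1.1]
opening: 0.031
```

```bash
python3 f.py
```

```text
[-0.21  0.45 -1.76]
t 28.85 p [ 510.1 -138.8  326. ] z [ 0.001 -0.    -1.   ] jawdir 94.22 F [ 0.24  0.37 -1.82] open 31.4
```

Request:
arm_command(
  rows="0 0 -1 0 0 0; 0 0 -3 0 0 0; 0 0 -4 0 0 0; 0 0 -6 0 0 0; 0 0 -7 0 0 0; 0 0 -9 0 0 0; -1 0 -10 0 0 0; -1 0 -11 0 0 0; -1 0 -12 0 0 0; -1 0 -12 0 0 0",
)

```text
t: 30.1
tool_pos: [0.5091, -0.1388, 0.3139]
tool_rot: [-0.116, 3.138, -0.0]
contact_force: [-0.4, -0.3, -0.1]
opening: 0.0314
```

```bash
python3 f.py;python3 f.py
```

```text
[ 0.07 -0.54 -0.75]
t 30.3 p [ 509.1 -138.8  314.1] z [ 0.001 -0.    -1.   ] jawdir 94.22 F [-0.44 -0.   -1.23] open 30.8
[-0.28  0.42 -0.52]
t 30.5 p [ 509.1 -138.8  314. ] z [ 0.001 -0.    -1.   ] jawdir 94.22 F [-0.59  0.59 -1.04] open 31.3
```

Request:
arm_command(
  rows="0 0 -1 0 0 0; 0 0 -2 0 0 0; 0 0 -3 0 0 0; 0 0 -4 0 0 0; 0 0 -5 0 0 0; 0 0 -5 0 0 0; 0 0 -5 0 0 0; 0 0 -5 0 0 0",
)

```text
t: 31.5
tool_pos: [0.5091, -0.1388, 0.3091]
tool_rot: [-0.116, 3.138, -0.0]
contact_force: [0.3, 0.4, 0.2]
opening: 0.031
```

```bash
python3 f.py;python3 f.py
```

```text
[-1.21 -0.24 -0.26]
t 31.7 p [ 509.1 -138.8  309.1] z [ 0.001 -0.    -1.   ] jawdir 94.22 F [-1.65  0.18 -0.42] open 31.2
[-1.38 -0.28 -0.06]
t 31.9 p [ 509.1 -138.8  309.1] z [ 0.001 -0.    -1.   ] jawdir 94.22 F [-1.53  0.04  0.01] open 31.4
```

Request:
arm_command(
  rows="-1 0 -1 0 0 0; -2 0 -1 0 0 0; -2 0 -2 0 0 0; -2 0 -2 0 0 0; -2 0 -2 0 0 0; -2 0 -2 0 0 0; -2 0 -2 0 0 0",
)

```text
t: 32.78
tool_pos: [0.5071, -0.1388, 0.3071]
tool_rot: [-0.116, 3.138, -0.0]
contact_force: [-0.1, -0.4, -0.3]
opening: 0.0312
```

```bash
python3 f.py;python3 f.py
```

```text
[ 0.95  0.23 -0.5 ]
t 32.975 p [ 507.1 -138.8  307.1] z [ 0.001 -0.    -1.   ] jawdir 94.22 F [0.99 0.44 0.35] open 31.1
[ 1.14  0.22 -0.19]
t 33.175 p [ 507.1 -138.8  307.1] z [ 0.002 -0.    -1.   ] jawdir 94.22 F [1.79 1.67 0.5 ] open 31.1
```

Request:
arm_command(
  rows="1 0 -1 0 0 0; 1 0 -1.5 0 0 0; 1 0 -1.5 0 0 0; 1 0 -1.5 0 0 0; 1 0 -1.5 0 0 0; 1 0 -1.5 0 0 0",
)

```text
t: 33.92
tool_pos: [0.5081, -0.1388, 0.3056]
tool_rot: [-0.116, 3.138, -0.0]
contact_force: [-1.1, 1.2, 0.2]
opening: 0.0314
```

Request:
arm_command(
  rows="0 0 0 0 0 0; 0 0 0 0 0 0; 0 0 0 0 0 0; 0 0 0 0 0 0; 0 0 0 0 0 0",
  jaw=0.55,
)

```text
t: 34.55
tool_pos: [0.5081, -0.1388, 0.3056]
tool_rot: [-0.116, 3.138, -0.0]
contact_force: [-0.0, 0.2, 0.1]
opening: 0.0469
```

```bash
python3 f.py
```

```text
[-0.26  0.19  0.04]
t 34.75 p [ 508.1 -138.8  305.6] z [ 0.001 -0.    -1.   ] jawdir 94.22 F [-0.95  0.13 -0.47] open 47.0
```

Request:
arm_command(
  rows="0 0 6 0 0 0; 0 0 14 0 0 0; 0 0 26 0 0 0; 0 0 45 0 0 0; 0 0 75 0 0 0; 0 0 120 0 0 0; -30 30 130 0 0 0; -50 90 130 0 0 0; -50 150 130 0 0 0; -45 210 130 0 0 0; -40 270 130 0 0 0; -40 270 130 0 0 0",
)

```text
t: 36.25
tool_pos: [0.4676, 0.1346, 0.437]
tool_rot: [-0.126, 3.136, 0.001]
contact_force: [0.1, -0.9, 0.0]
opening: 0.0467
```

```bash
cat > chk.py <<'E'
from fit import *
import sys
st(); t=cam('top'); s=cam('side'); f=t['frame'].astype(int)
for n,u in dict(b1=(204,198),b2=(234,199),b4=(231,237)).items():
    w=f[u[1]-14:u[1]+15,u[0]-14:u[0]+15].min(2); ys,xs=np.where(w>190)
    if len(xs): c=(xs.mean()+u[0]-14,ys.mean()+u[1]-14); print(n,len(xs),np.round(c,1),atz(t,c,.17).round(4))
print('backrow',[round(backrow(t,u,190,230),2) for u in(372,378,386)])
im=np.zeros((600,799,3),np.uint8);r=cv2.INTER_CUBIC
im[:329,:799]=cv2.resize(t['frame'][185:255,335:505],(799,329),interpolation=r)
im[330:600,:445]=cv2.resize(s['frame'][105:195,270:418],(445,270),interpolation=r)
im[330:600,450:798]=cv2.resize(t['frame'][170:260,180:296],(348,270),interpolation=r)
cv2.imwrite('pics/'+sys.argv[1],im[:,:,::-1])
np.save('s_'+sys.argv[1][:-4]+'.npy',s['frame'])
E
python3 chk.py c_2.png
```

```text
t 36.25 p [467.6 134.6 437. ] z [ 0.003  0.001 -1.   ] jawdir 94.61 F [ 0.12 -0.91  0.01] open 46.7
b1 73 [203.6 198. ] [0.5289 0.4533 0.17  ]
b2 71 [234.  198.2] [0.5356 0.3604 0.17  ]
backrow [np.float64(202.27), np.float64(202.3), np.float64(202.45)]
```

```bash
python3 - <<'E'
from fit import *
t=cam('top')
def row(dx,b,tu=379):
    P=proj(t,[W(.045+dx,v,.26-b) for v in np.linspace(-.17,.17,35)]); o=P[:,0].argsort(); return np.interp(tu,P[o,0],P[o,1])
for th in(.2,.23,.26):
  print(th,[(b,round(row(-.195*(np.cos(np.arcsin(np.sin(th)-b/195))-np.cos(th)),b/1000),2)) for b in(0,14,17,20,35,38,41,44)])
E
```

```text
0.2 [(0, np.float64(197.89)), (14, np.float64(199.67)), (17, np.float64(200.0)), (20, np.float64(200.31)), (35, np.float64(201.63)), (38, np.float64(201.85)), (41, np.float64(202.05)), (44, np.float64(202.23))]
0.23 [(0, np.float64(197.89)), (14, np.float64(199.81)), (17, np.float64(200.17)), (20, np.float64(200.52)), (35, np.float64(201.98)), (38, np.float64(202.23)), (41, np.float64(202.45)), (44, np.float64(202.66))]
0.26 [(0, np.float64(197.89)), (14, np.float64(199.96)), (17, np.float64(200.35)), (20, np.float64(200.72)), (35, np.float64(202.34)), (38, np.float64(202.61)), (41, np.float64(202.86)), (44, np.float64(203.1))]
```

View pics/c_2.png

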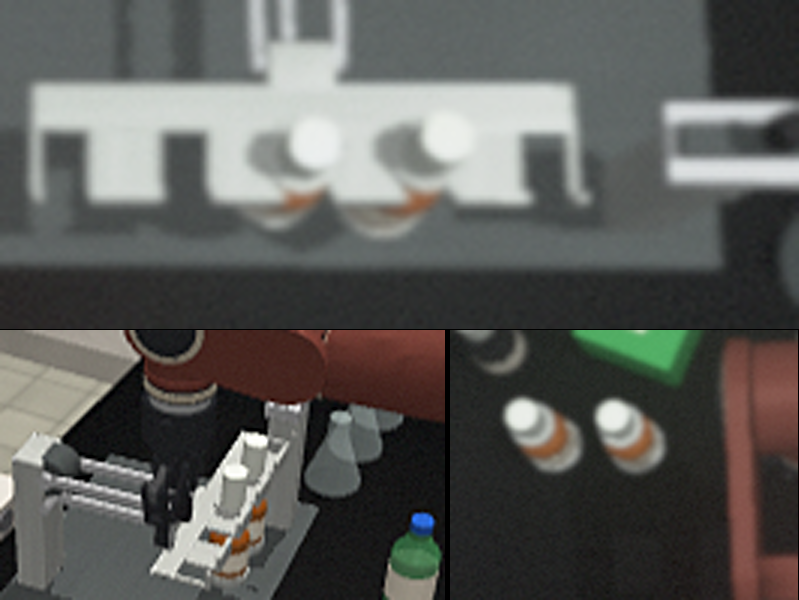

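Request:
arm_command(
  rows="15 55 0 0 0 0; 30 110 -10 0 0 0; 48 165 -30 0 0 0; 66 215 -60 0 0 0; 66 222 -100 0 0 0; 66 222 -150 0 0 0; 66 222 -190 0 0 0; 66 222 -218 0 0 0; 66 222 -237 0 0 0; 66 222 -237 0 0 0; 66 222 -237 0 0 0",
  jaw=0.75,
)

```text
t: 37.78
tool_pos: [0.5352, 0.3528, 0.2014]
tool_rot: [-0.114, 3.135, 0.001]
contact_force: [0.1, 0.1, -0.0]
opening: 0.0636
```

Request:
arm_command(
  rows="0 0 0 0 0 0; 0 0 0 0 0 0; 0 0 0 0 0 0; 0 0 0 0 0 0; 0 0 0 0 0 0",
  jaw=0.15,
)

```text
t: 38.4
tool_pos: [0.5359, 0.3534, 0.2032]
tool_rot: [-0.114, 3.132, 0.003]
contact_force: [0.0, 0.4, 6.6]
opening: 0.0315
```

Request:
arm_command(
  rows="0 0 30 0 0 0; 0 0 85 0 0 0; -10 -20 140 0 0 0; -40 -65 185 0 0 0; -70 -115 195 0 0 0; -102 -165 195 0 0 0; -106 -225 190 0 0 0; -106 -285 180 0 0 0; -106 -340 160 0 0 0; -106 -390 140 0 0 0; -102 -422 128 0 0 0; -102 -423 127 0 0 0",
)

```text
t: 39.9
tool_pos: [0.4329, -0.0711, 0.3276]
tool_rot: [-0.108, 3.137, 0.005]
contact_force: [-0.6, 0.4, -1.8]
opening: 0.0312
```

```bash
python3 -c "
from look import *
look('d1.png',(310,100,390,175),drop=.2032,fork=2,s8=8)"
```

```text
t 39.9 p [432.9 -71.1 327.6] z [ 0.003  0.003 -1.   ] jawdir 93.96 F [-0.64  0.42 -1.79] open 31.2
stand xy mm [-73.6  74.1]
collar c,+-x [[389.0, 583.0], [343.0, 569.0], [435.0, 598.0]]
fork back L,R front L,R [[199.0, 528.0], [222.0, 493.0], [295.0, 553.0], [316.0, 518.0]]
```

Request:
arm_command(
  rows="6 1 3 0 0 0; 14 2 3 0 0 0; 22 2 3 0 0 0; 30 3 3 0 0 0; 38 3 3 0 0 0; 44 4 3 0 0 0; 44 4 3 0 0 0",
)

```text
t: 40.83
tool_pos: [0.4775, -0.0661, 0.3313]
tool_rot: [-0.111, 3.136, 0.006]
contact_force: [-0.3, -0.9, -1.9]
opening: 0.0312
```

Request:
arm_command(
  rows="6 0 0 0 0 0; 12 1 0 0 0 0; 18 1 0 0 0 0; 22 2 0 0 0 0; 25 2 0 0 0 0; 25 2 0 0 0 0",
)

```text
t: 41.58
tool_pos: [0.5026, -0.0641, 0.3312]
tool_rot: [-0.111, 3.136, 0.006]
contact_force: [0.3, -0.2, -1.8]
opening: 0.0307
```

Request:
arm_command(
  rows="0 0 -4 0 0 0; 0 0 -8 0 0 0; 0 0 -12 0 0 0; 0 0 -16 0 0 0; 0 0 -19 0 0 0; 0 0 -21 0 0 0; 0 0 -23 0 0 0; 0 0 -25 0 0 0; 0 0 -27 0 0 0; 0 0 -29 0 0 0; 0 0 -31 0 0 0; 0 0 -33 0 0 0",
)

```text
t: 43.08
tool_pos: [0.5027, -0.0641, 0.2982]
tool_rot: [-0.111, 3.136, 0.006]
contact_force: [0.6, -0.0, -0.5]
opening: 0.0311
```

Request:
arm_command(
  rows="0 0 -1 0 0 0; 0 0 -3 0 0 0; 0 0 -4 0 0 0; 0 0 -6 0 0 0; 0 0 -7 0 0 0; 0 0 -9 0 0 0; 0 0 -9 0 0 0; 0 0 -9 0 0 0",
)

```text
t: 44.08
tool_pos: [0.5027, -0.0641, 0.2893]
tool_rot: [-0.111, 3.136, 0.006]
contact_force: [-0.5, 0.3, -0.8]
opening: 0.0312
```

```bash
python3 f.py;python3 f.py
```

```text
[-0.12  0.25 -0.52]
t 44.275 p [502.7 -64.1 289.3] z [ 0.004  0.004 -1.   ] jawdir 94.07 F [-0.55 -0.29 -1.08] open 30.9
[-0.01  0.12 -0.33]
t 44.475 p [502.7 -64.1 289.3] z [ 0.004  0.004 -1.   ] jawdir 94.07 F [ 0.1  -0.07 -0.59] open 31.1
```

Request:
arm_command(
  rows="0 0 -1 0 0 0; 0 0 -2 0 0 0; 0 0 -3 0 0 0; 0 0 -4 0 0 0; 0 0 -5 0 0 0; 0 0 -5 0 0 0; 0 0 -5 0 0 0; 0 0 -5 0 0 0",
)

```text
t: 45.48
tool_pos: [0.5027, -0.0642, 0.2843]
tool_rot: [-0.111, 3.136, 0.005]
contact_force: [0.4, -0.2, -0.4]
opening: 0.0312
```

```bash
python3 f.py;python3 f.py
```

```text
[ 0.38 -0.03  0.33]
t 45.675 p [502.7 -64.2 284.3] z [ 0.004  0.004 -1.   ] jawdir 94.07 F [ 0.73 -0.52  0.49] open 31.5
[0.52 0.05 0.22]
t 45.875 p [502.7 -64.1 284.3] z [ 0.004  0.004 -1.   ] jawdir 94.07 F [-0.22  0.56 -0.84] open 31.0
```

Balanced, so I'll release, retract and check.

Request:
arm_command(
  rows="0 0 0 0 0 0; 0 0 0 0 0 0; 0 0 0 0 0 0; 0 0 0 0 0 0; 0 0 0 0 0 0",
  jaw=0.55,
)

```text
t: 46.5
tool_pos: [0.5027, -0.0641, 0.2843]
tool_rot: [-0.111, 3.136, 0.005]
contact_force: [-0.4, -0.3, 0.1]
opening: 0.0469
```

```bash
python3 f.py
```

```text
[ 0.35 -0.05  0.15]
t 46.7 p [502.7 -64.1 284.3] z [ 0.004  0.004 -1.   ] jawdir 94.07 F [-0.23 -0.8   0.17] open 47.1
```

Request:
arm_command(
  rows="0 0 6 0 0 0; 0 0 14 0 0 0; 0 0 26 0 0 0; 0 0 45 0 0 0; 0 0 75 0 0 0; 0 0 120 0 0 0; -20 30 145 0 0 0; -30 80 150 0 0 0; -30 140 150 0 0 0; -30 200 150 0 0 0; -30 200 150 0 0 0",
)

```text
t: 48.08
tool_pos: [0.472, 0.1392, 0.4358]
tool_rot: [-0.122, 3.134, 0.007]
contact_force: [-0.5, -1.1, 0.1]
opening: 0.0471
```

```bash
python3 chk.py c_3.png
```

```text
t 48.075 p [472.  139.2 435.8] z [ 0.005  0.004 -1.   ] jawdir 94.44 F [-0.5  -1.1   0.13] open 47.1
b1 73 [203.6 198. ] [0.5289 0.4533 0.17  ]
backrow [np.float64(203.14), np.float64(203.14), np.float64(203.34)]
```

Request:
arm_command(
  rows="12 60 0 0 0 0; 24 120 0 0 0 0; 36 180 0 0 0 0; 48 240 -20 0 0 0; 56 295 -50 0 0 0; 56 311 -100 0 0 0; 56 311 -150 0 0 0; 56 311 -190 0 0 0; 56 311 -217 0 0 0; 56 311 -235 0 0 0; 56 311 -235 0 0 0; 56 311 -235 0 0 0",
  jaw=0.75,
)

```text
t: 49.68
tool_pos: [0.5296, 0.4474, 0.2024]
tool_rot: [-0.113, 3.132, 0.007]
contact_force: [0.5, 0.2, 0.3]
opening: 0.0639
```

Request:
arm_command(
  rows="0 0 0 0 0 0; 0 0 0 0 0 0; 0 0 0 0 0 0; 0 0 0 0 0 0; 0 0 0 0 0 0",
  jaw=0.15,
)

```text
t: 50.3
tool_pos: [0.5303, 0.4481, 0.2043]
tool_rot: [-0.113, 3.129, 0.01]
contact_force: [-0.0, 2.2, 6.2]
opening: 0.0312
```

Request:
arm_command(
  rows="0 0 30 0 0 0; 0 0 85 0 0 0; -10 -20 140 0 0 0; -30 -65 180 0 0 0; -55 -115 190 0 0 0; -80 -170 190 0 0 0; -101 -225 185 0 0 0; -105 -285 170 0 0 0; -105 -345 150 0 0 0; -105 -400 125 0 0 0; -101 -442 108 0 0 0; -101 -443 108 0 0 0",
)

```text
t: 51.8
tool_pos: [0.4279, 0.003, 0.3091]
tool_rot: [-0.105, 3.136, 0.011]
contact_force: [0.8, 1.2, -2.0]
opening: 0.0314
```

```bash
python3 -c "
from look import *
look('d2.png',(310,100,390,175),drop=.2032,fork=1,s8=8)"
```

```text
t 51.8 p [427.9   3.  309.1] z [ 0.004  0.007 -1.   ] jawdir 93.85 F [ 0.83  1.17 -1.95] open 31.4
stand xy mm [-72.9 148.4]
collar c,+-x [[332.0, 707.0], [286.0, 691.0], [379.0, 722.0]]
fork back L,R front L,R [[141.0, 619.0], [165.0, 582.0], [239.0, 645.0], [262.0, 608.0]]
```

Request:
arm_command(
  rows="6 2 1 -0.4 0.2 0.3; 14 3 1 -0.4 0.2 0.3; 22 3 1 -0.4 0.2 0.3; 30 4 1 -0.4 0.2 0.3; 38 4 1 -0.4 0.2 0.3; 44 5 1 -0.4 0.2 0.3; 44 5 1 -0.4 0.2 0.3",
)

```text
t: 52.72
tool_pos: [0.4727, 0.0091, 0.3113]
tool_rot: [-0.117, 3.137, 0.001]
contact_force: [-0.4, -0.8, -1.4]
opening: 0.0312
```

Request:
arm_command(
  rows="6 0 0 0 0 0; 12 1 0 0 0 0; 18 1 0 0 0 0; 22 2 0 0 0 0; 25 2 0 0 0 0; 25 2 0 0 0 0",
)

```text
t: 53.48
tool_pos: [0.4978, 0.0112, 0.3112]
tool_rot: [-0.117, 3.137, 0.001]
contact_force: [0.1, -1.3, -2.5]
opening: 0.031
```

Request:
arm_command(
  rows="0 -1 -4 0 0 0; 0 -1 -8 0 0 0; 0 -1 -12 0 0 0; 0 -1 -16 0 0 0; 0 -1 -19 0 0 0; 0 -1 -22 0 0 0; 0 -1 -24 0 0 0; 0 -1 -26 0 0 0; 0 -1 -28 0 0 0; 0 -1 -30 0 0 0; 0 -1 -32 0 0 0; 0 -1 -34 0 0 0",
)

```text
t: 54.98
tool_pos: [0.4979, 0.0102, 0.2773]
tool_rot: [-0.117, 3.137, 0.001]
contact_force: [0.5, -0.4, -1.7]
opening: 0.0314
```

Request:
arm_command(
  rows="0 0 -1 0 0 0; 0 0 -3 0 0 0; 0 0 -4 0 0 0; 1 0 -6 0 0 0; 1 0 -7 0 0 0; 1 0 -9 0 0 0; 1 0 -9 0 0 0; 1 0 -9 0 0 0",
)

```text
t: 55.98
tool_pos: [0.499, 0.0101, 0.2684]
tool_rot: [-0.117, 3.137, 0.001]
contact_force: [0.3, 0.1, -0.4]
opening: 0.0308
```

```bash
python3 f.py;python3 f.py
```

```text
[ 0.15  0.4  -0.38]
t 56.175 p [499.   10.2 268.4] z [ 0.003  0.001 -1.   ] jawdir 94.27 F [ 0.59  0.62 -0.36] open 31.0
[0.54 0.1  0.19]
t 56.375 p [499.   10.1 268.4] z [ 0.003  0.001 -1.   ] jawdir 94.27 F [ 0.82 -0.22  0.01] open 31.2
```

Request:
arm_command(
  rows="0 0 -1 0 0 0; 0 0 -2 0 0 0; 0 0 -3 0 0 0; 0 0 -3 0 0 0; 0 0 -3 0 0 0; 0 0 -3 0 0 0; 0 0 -3 0 0 0",
)

```text
t: 57.25
tool_pos: [0.499, 0.0101, 0.2654]
tool_rot: [-0.117, 3.137, 0.001]
contact_force: [0.9, -0.6, -0.4]
opening: 0.031
```

```bash
python3 f.py;python3 f.py;python3 f.py
```

```text
[ 0.32 -0.13 -0.06]
t 57.45 p [499.   10.2 265.4] z [ 0.003  0.001 -1.   ] jawdir 94.27 F [-0.36 -0.31  0.12] open 31.5
[ 0.75  0.31 -0.12]
t 57.65 p [499.   10.1 265.4] z [ 0.003  0.001 -1.   ] jawdir 94.27 F [ 0.61  0.44 -1.1 ] open 31.2
[0.44 0.1  0.06]
t 57.85 p [499.   10.1 265.4] z [ 0.003  0.001 -1.   ] jawdir 94.26 F [ 0.67 -0.1  -0.08] open 31.4
```

Balanced. One more millimetre down, then release and retract clear.

Request:
arm_command(
  rows="0 0 -1 0 0 0; 0 0 -1 0 0 0; 0 0 -1 0 0 0; 0 0 -1 0 0 0",
)

```text
t: 58.35
tool_pos: [0.499, 0.0101, 0.2644]
tool_rot: [-0.117, 3.137, 0.001]
contact_force: [1.0, -0.6, 0.1]
opening: 0.0314
```

Request:
arm_command(
  rows="0 0 0 0 0 0; 0 0 0 0 0 0; 0 0 0 0 0 0; 0 0 0 0 0 0; 0 0 0 0 0 0",
  jaw=0.55,
)

```text
t: 58.98
tool_pos: [0.499, 0.0101, 0.2644]
tool_rot: [-0.117, 3.137, 0.001]
contact_force: [-0.4, 0.1, -0.9]
opening: 0.0473
```

Request:
arm_command(
  rows="0 0 6 0 0 0; 0 0 14 0 0 0; 0 0 26 0 0 0; 0 0 45 0 0 0; 0 0 75 0 0 0; 0 0 120 0 0 0; -20 20 150 0 0 0; -40 60 170 0 0 0; -60 110 170 0 0 0; -80 160 170 0 0 0; -100 210 170 0 0 0; -100 250 170 0 0 0",
)

```text
t: 60.48
tool_pos: [0.3977, 0.2619, 0.4367]
tool_rot: [-0.119, 3.134, 0.003]
contact_force: [0.5, -0.1, 0.2]
opening: 0.0467
```

Request:
arm_command(
  rows="0 0 0 0 0 0; 0 0 0 0 0 0; 0 0 0 0 0 0; 0 0 0 0 0 0; 0 0 0 0 0 0; 0 0 0 0 0 0; 0 0 0 0 0 0; 0 0 0 0 0 0; 0 0 0 0 0 0; 0 0 0 0 0 0; 0 0 0 0 0 0; 0 0 0 0 0 0",
)

```text
t: 61.98
tool_pos: [0.3976, 0.2619, 0.4367]
tool_rot: [-0.119, 3.134, 0.003]
contact_force: [-0.5, 0.6, -0.0]
opening: 0.0467
```

```bash
python3 - <<'E'
from h import *
st();t=cam('top');s=cam('side')
im=np.zeros((600,800,3),np.uint8);r=cv2.INTER_CUBIC
im[:240]=cv2.resize(t['frame'][150:270,150:550],(800,240),interpolation=r)
im[240:600,:600]=cv2.resize(s['frame'][80:260,190:490],(600,360),interpolation=r)
cv2.imwrite('pics/final.png',im[:,:,::-1])
E
```

```text
t 61.975 p [397.6 261.9 436.7] z [ 0.006  0.002 -1.   ] jawdir 94.37 F [-0.47  0.58 -0.03] open 46.7
```

View pics/final.png

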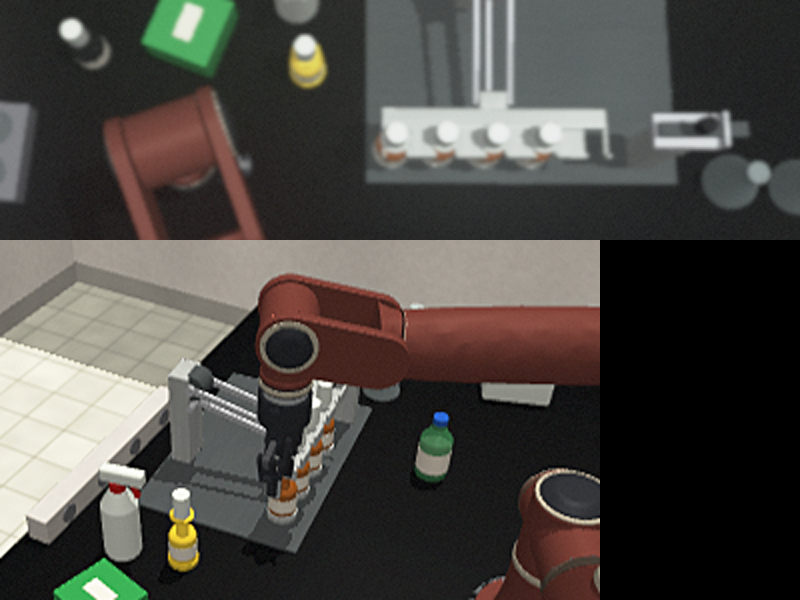

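The final picture shows all four bottles hanging in forks 1–4 (caps at (397,134), (447,134), (497,134), (549,134)). The knob is at its open end (708,124) and the bystanders are in place. I'll wait for any rocking to die down, then hand in.

Request:
arm_command(
  rows="0 0 0 0 0 0; 0 0 0 0 0 0; 0 0 0 0 0 0; 0 0 0 0 0 0; 0 0 0 0 0 0; 0 0 0 0 0 0; 0 0 0 0 0 0; 0 0 0 0 0 0; 0 0 0 0 0 0; 0 0 0 0 0 0; 0 0 0 0 0 0; 0 0 0 0 0 0",
)

```text
t: 63.58
tool_pos: [0.3977, 0.2619, 0.4367]
tool_rot: [-0.119, 3.134, 0.003]
contact_force: [-0.4, 0.1, -0.3]
opening: 0.0469
```

Request:
arm_command(
  rows="0 0 0 0 0 0; 0 0 0 0 0 0; 0 0 0 0 0 0; 0 0 0 0 0 0; 0 0 0 0 0 0; 0 0 0 0 0 0; 0 0 0 0 0 0; 0 0 0 0 0 0; 0 0 0 0 0 0; 0 0 0 0 0 0; 0 0 0 0 0 0; 0 0 0 0 0 0",
)

```text
t: 65.08
tool_pos: [0.3976, 0.2619, 0.4367]
tool_rot: [-0.119, 3.134, 0.003]
contact_force: [0.0, 0.1, 0.0]
opening: 0.0466
```

```bash
python3 -c "
from station import workorder; print(workorder.finish_job())"
```

```text
the job is handed in; nothing more can be done
None
```

I slid the lock out to its end stop, where the knob stopped moving with about 23 N pushing back. Then I hung all four amber bottles in forks 4, 3, 2 and 1, in that order, and handed the job in at about t = 65 s. I let go of each bottle only once the vertical force on the tool was near zero, so the carrier was bearing the weight.

- **Last picture (t = 62 s):** all four bottles hang in the carrier, the knob is at its open end, and the yellow and black look-alikes and the bystanders in view look untouched.
- **Force readings:** they scattered by about 0.5 N, so each release was balanced only to within a few millimetres of sinking.
- **Side camera:** early on it put the collar about 3 mm lower than the arm's own reading. I left extra clearance, and no contact force showed on the way into the slots.

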